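Lay out the sole-edge kit in order of use

ROBOT

A 6-joint arm with a two-finger parallel gripper is mounted at the origin on a cart in front of the work surface, level with it; the furniture and walls round the work are solid. World frame = base frame: x ahead of the robot, y to its left, z up, the work surface at z = 0. Lengths are in mm, angles in rad, forces in N, time in s.
With the tool pointing down it reaches from about 225 to 725 mm from the base axis. Payload 3.1 kg.
Tool frame: the origin (TCP) lies between the finger pads; the fingertips stand robot.tip_extent ahead of it and the grasp point (between the pads) lies 6 mm ahead of it (robot.tip_extent is the distance from the TCP to the fingertips, in mm); z points along the fingers, y is the line along which they close (so a half turn about z gives the same grasp; the last joint's range is limited). The gripper opens to 85 mm and grips with 20 to 120 N. Pads are 22 mm wide; open, the fingers measure 114 mm over their backs; the gripper's body (76 mm by 85 mm) begins 54 mm behind the grasp point. The pads swing forward as they close: fully open they stand 13 mm farther back than shut.
Start: joints at [-1.304, 0.048, 0.099, 1.622, 0, 1.443], TCP at [201.912, -484.612, 256.312] pointing down, gripper open.
Joint ranges: [-2.91, 2.91], [-0.99, 1.94], [-1.21, 1.42], [-2.12, 2.29], [-1.49, 1.47], [-3.14, 3.14]. Speed limits (rad/s): [2.79, 2.79, 3.14, 3.14, 3.14, 3.14].

INTERFACE

Orientations are given as [roll, pitch, yaw] about the fixed x, y, z axes, in that order (R = Rz(yaw) Ry(pitch) Rx(roll)).
In Python, from plant import monitor, capture, get_calibration, robot, recognise, masks_of, mark_of gives the robot as it stands.
- The arm moves only by the shell command python3 -m inch 'ROWS' [FORCE]. ROWS is JSON, a list of rows, each an object of numbers: "rx", "ry", "rz": the turn, a rotation vector about the tool's x, y, z in units of 6 degrees (1.0 is 6 degrees); "dx", "dy", "dz": the shift along the tool's x, y, z in units of 25 mm (1.0 is 25 mm); "gripper": the opening, from -1 (shut) to 1 (fully open), so that 0 is half open. A call has 1 to 20 rows; each row shifts and turns the commanded pose from where the row before left it, along the tool's axes as they then stand; what a row does not reach is not made up. A row lasts 1/10 s, in which the tool goes at most 50 mm and 8.59 degrees, less where a joint would pass 70% of its speed; a pose out of reach is approached as far as the arm can. A call is refused whole if a number of a shift passes 1 or a number of a turn 1, either way. A call with a gripper value outside its range is refused whole. The fingers move at their own pace and stop on an object; FORCE is the grip in N (left out, the last holds). Time passes only in rows, so rows that do not move let the fingers close. It gives the time, the measured TCP pose, the force, the opening and the grip force at its end, in the units of the state.
- monitor.read_state(): the state, without advancing time (a new reading comes with each control period).
- capture(name): name is "scene" or "top" or "wrist"; returns (picture, depth): 480x640x3 uint8, red, green, blue; 480x640 float32, mm along the optical axis (not along the pixel's ray), 0 where there is no reading.
- get_calibration(name): a dict with "fovy" (degrees; the focal length in pixels is half the picture's height over the tangent of half this angle, whatever the lens; pixels are square), "cx", "cy" (the principal point, pixels), "position" and "orientation" of the camera in the world; the wrist camera has in their place "T_tool_cam" (4x4, takes a point from camera to tool coordinates, whose origin is the TCP and whose axes are the flange's). Camera axes: x right, y up, looking along -z (the intrinsics and any distortion apply to the point x, -y, -z); pixel columns grow to the right and rows downward; lengths in mm; the calibration is good to about 2 mm. A picture is of the moment at which its call begins: read the wrist's pose just before it. get_calibration takes no time and is no camera call.
- robot.sign_off(): hands the job in; it is judged then, once.
Trained networks look in the newest picture that a camera, given by its name, has taken for a name from the list of things; names that differ only in an ending like _2 or _b are one class to them, and where a whole thing is asked for, a point or a joint stands for the part that bears it (a point fixed in the world has none). Each returns a list of dicts, best first, with "confidence" (0 to 1); they miss things now and then, are a little off and sometimes report something else, mostly with a low value. They report only what shows in the picture. A call takes as long as a camera call.
- recognise(camera, label): "at" ([column, row] in pixels, amid what is visible of it).
- masks_of(camera, label): "mask" (480x640 bool, what is visible of it) and "at" ([column, row] in pixels, amid what is visible of it).
- mark_of(camera, label): "at" ([column, row] in pixels: a listed point, or the origin of a listed thing).
The state is a dict: "clock": time; "joint_positions": joint angles; "dq": joint speeds; "joint_efforts": joint torques, N m; "tool_pos": TCP position; "eef_rot": TCP orientation; "wrist_force": force on the tool from outside, world axes, zero at the start; "torque": the same for the moment, N m; "finger_gap": finger opening in mm; "grasp_force": force on a finger pad.
Only numpy, scipy, OpenCV 4.12 (cv2) and the standard library are available. Lean on these libraries where they do the work, as an engineer would, in place of code of your own. Each camera call takes 0.05 s, during which the arm holds its last target. There are 200 camera calls.

TASK

Make up the kit tray for re-gluing a sole edge, in order of use from the robot's left to right: welt brush, glue tube (already in the middle channel, leave it there), edge iron. Draw the edge iron right out of its plywood sleeve by the end of its handle, lay it on the bench and let go, then take it again near its middle, where the tray's rails leave a gap for the fingers, and lay it in the right channel with its handle towards the robot. Lay the welt brush in the left channel, bristles down; both lie flat along their channels about half-way, set down and not dropped, and the tube, tin and bottle are not knocked about.

Things in the scene. Friction and masses are not known exactly. Their poses are not given: they have to be found in the camera images.
- tray: Fixed light-wood tray, 230 mm long (x, away from the robot), 204 mm wide (y, to the left); origin centre of underside. Floor 6 mm thick. Three channels along x, 42 mm wide, 214 mm long inside, 66 mm apart. Rails between them (24 mm wide) and end walls rise 26 mm above the floor; all rails are broken at mid length by an 80 mm gap (40 mm each way), bare floor, for the fingers beside a tool.
- tray_left (a point): Centre of the floor of the left channel (tray y = +66 mm, z = 6 mm): the brush's place. Axes as the tray's.
- tray_mid (a point): Centre of the floor of the middle channel (the glue tube's place). Axes as the tray's.
- tray_right (a point): Centre of the floor of the right channel (tray y = -66 mm): the edge iron's place. Axes as the tray's.
- sleeve: Fixed plywood tool sleeve lying on the bench, without a floor: 164 mm long (x), 56 mm wide (y), 40 mm high; inside 40 mm wide, 34 mm high. Closed at the back (+x), open at the mouth, which faces its own -x (roughly to the robot's right). Origin: centre of its underside.
- sleeve_mouth (a point): Centre of the sleeve's mouth, 17 mm above the bench, 82 mm from the sleeve's origin along its -x. The iron is drawn out along -x and is clear of the sleeve when iron_mid is 100 mm beyond this point.
- iron_mid (a point): Edge iron, 200 mm, 0.14 kg; point half-way along, 13 mm above its underside. y: along it to the handle's end; z up (it may roll about y when let go). Beech handle, up to 26 mm thick, at y 3 to 100; 8 mm shank, y 0 to -59; 17 mm tip to -100. It starts on the bench in the sleeve, with 52 to 60 mm of handle out of the mouth. Take it again at the handle's inner part, y = 18.
- iron_handle (a point): Point on the edge iron's axis near the handle's end, 75 mm from iron_mid along +y, 25 mm short of the end: the place to draw it out by. Same axes as iron_mid.
- brush_mid (a point): Welt brush, 110 mm long (y), 30 mm wide (x), 36 mm high, 0.09 kg, lying on its bristles (lower 20 mm, 26 mm wide) with its beech back up (upper 16 mm). The point is its centre, 18 mm above its underside.
- tube_mid (a point): Glue tube, 126 mm long (y), up to 37 mm wide (x) and 26 mm high, lying along the tray's middle channel; the point is 13 mm above its underside. Leave it.
- tin_mid (a point): Polish tin, flat and round, 77 mm across, 25 mm high: a bystander. The point is its centre.
- bottle_mid (a point): Small upright bottle, 45 mm across and 95 mm tall: a bystander. The point is its centre, half-way up.
- iron: The edge iron; origin on its underside below iron_mid (iron_mid lies 13 mm along its z).
- brush: The welt brush; origin at the centre of its underside.

How it is judged:
By the outcome, as a careful person would: the job done as asked, in the order asked, and still so for the second after the job is handed in, with the robot touching nothing.
It also fails if it takes over 58 s, if anything falls off the work surface, if the arm or the gripper's body presses on something with over 40 N, if the wrist force passes 120 N, or if a joint passes its speed limit or range.

## Working session

There is one attempt and no reset: what is moved stays moved. The work goes in short steps, Python scripts to look and compute and a shell command to move; the robot and the scene stay as the last step left them, time stands still between calls to the robot, and variables do not carry over. Pictures are saved under pics/ and viewed, at most 10 in all, crops included, and the job is handed in when it is done.

```bash
ls; mkdir -p pics; cat > h.py <<'E'
import numpy as np, cv2
from scipy.spatial.transform import Rotation as R
from plant import monitor, capture, get_calibration, robot, recognise, masks_of, mark_of
def cam(name):
    c=get_calibration(name); f=240/np.tan(np.radians(c['fovy'])/2)
    if 'T_tool_cam' in c:
        s=monitor.read_state(); T=np.eye(4); T[:3,:3]=R.from_euler('xyz',s['eef_rot']).as_matrix(); T[:3,3]=s['tool_pos']
        T=T@np.array(c['T_tool_cam'])
    else:
        T=np.eye(4); o=np.array(c['orientation']); T[:3,:3]=o if o.shape==(3,3) else R.from_euler('xyz',o).as_matrix(); T[:3,3]=c['position']
    return c,f,T
def ray(C,uv):
    c,f,T=C; d=np.array([(uv[0]-c['cx'])/f,-(uv[1]-c['cy'])/f,-1.]); return T[:3,3],T[:3,:3]@d
def onz(C,uv,z):
    o,d=ray(C,uv); return o+d*(z-o[2])/d[2]
def bydepth(C,uv,dep):
    o,d=ray(C,uv); return o+d*dep[int(uv[1]),int(uv[0])]
E
python3 - <<'E'
from h import *
print(robot.tip_extent); 
for n in("scene","top"):
    print(get_calibration(n))
    C=cam(n); p,d=capture(n); cv2.imwrite(f'pics/{n}0.png',p[:,:,::-1])
    for l,z in(("tray_left",6),("tray_mid",6),("tray_right",6),("sleeve_mouth",17),("sleeve",0),("iron_handle",13),("iron_mid",13),("brush_mid",18),("tube_mid",19),("tin_mid",12),("bottle_mid",47)):
        for m in mark_of(n,l)[:1]: print(n,l,round(m['confidence'],2),np.round(m['at']),onz(C,m['at'],z).round(),bydepth(C,m['at'],d).round())
E
```

```text
pics
25.0
{'fovy': 56.940002488277294, 'cx': 314.8622481204032, 'cy': 235.69097475281467, 'position': array([-29.29581418, 605.84631819, 575.45765609]), 'orientation': array([ 0.98395143, -0.02526949, -2.35383633])}
scene tray_left 0.65 [341. 228.] [549. -79.   6.] [551. -81.   4.]
scene tray_mid 0.74 [353. 216.] [ 566. -143.    6.] [ 560. -136.   12.]
scene tray_right 0.85 [372. 203.] [ 576. -230.    6.] [ 579. -234.    3.]
scene sleeve_mouth 0.96 [239. 283.] [538. 229.  17.] [517. 243.  37.]
scene sleeve 0.71 [207. 314.] [525. 315.   0.] [498. 329.  28.]
scene iron_handle 0.46 [255. 276.] [539. 190.  13.] [531. 195.  20.]
scene brush_mid 0.68 [256. 243.] [624. 121.  18.] [618. 125.  24.]
scene tube_mid 0.56 [363. 212.] [ 547. -156.   19.] [ 540. -147.   25.]
scene tin_mid 0.84 [295. 319.] [395. 214.  12.] [386. 222.  24.]
scene bottle_mid 0.78 [416. 232.] [ 383. -140.   47.] [ 372. -120.   61.]
{'fovy': 54.8746755796873, 'cx': 323.1292703525368, 'cy': 236.71652568010657, 'position': array([392.12682686,  43.12158923, 912.4303295 ]), 'orientation': array([ 0.12413286,  0.00428593, -1.54270926])}
top tray_left 0.74 [390. 208.] [567. -82.   6.] [567. -81.   8.]
top tray_mid 0.77 [422. 207.] [ 571. -144.    6.] [ 568. -141.   18.]
top tray_right 0.63 [458. 212.] [ 562. -217.    6.] [ 562. -216.    8.]
top sleeve_mouth 0.79 [231. 217.] [537. 232.  17.] [535. 230.  26.]
top sleeve 0.79 [189. 222.] [528. 319.   0.] [523. 307.  39.]
top iron_handle 0.76 [249. 217.] [540. 198.  13.] [538. 196.  25.]
top brush_mid 0.97 [291. 172.] [631. 117.  18.] [626. 116.  34.]
top tube_mid 0.65 [288. 170.] [635. 124.  19.] [631. 123.  33.]
top tin_mid 0.72 [237. 286.] [404. 215.  12.] [404. 212.  23.]
top bottle_mid 0.75 [423. 304.] [ 380. -139.   47.] [ 380. -129.   95.]
```

```bash
python3 - <<'E'
from h import *
C=cam("top"); p,d=capture("top")
for l,z in (("iron",20),("brush",36),("sleeve",40),("tray",25),("tube_mid",20)):
  for m in masks_of("top",l)[:1]:
    pts=cv2.findNonZero(m['mask'].astype(np.uint8))
    w=np.array([onz(C,q,z)[:2] for q in pts[:,0]],np.float32)
    r=cv2.minAreaRect(w); b=cv2.boxPoints(r)
    print(l,m['confidence'],len(w),[np.round(x,1) for x in r],b.round().tolist(), w.mean(0))
v=cv2.resize(p[100:340,140:500],None,fx=2.2,fy=2.2); cv2.imwrite('pics/a.png',v[:,:,::-1])
E
```

```text
iron 0.54 370 [array([535.4, 204.9]), array([25.7, 60.7]), np.float64(3.1)] [[521.0, 235.0], [524.0, 174.0], [550.0, 175.0], [547.0, 236.0]] [535.2876  206.34996]
brush 0.8 974 [array([633.6, 116.2]), array([ 36.6, 109.2]), np.float64(3.1)] [[612.0, 170.0], [618.0, 61.0], [655.0, 63.0], [649.0, 172.0]] [633.4006  115.90558]
sleeve 0.6 2729 [array([527.7, 310. ]), array([ 63.6, 167.9]), np.float64(5.3)] [[488.0, 391.0], [504.0, 223.0], [567.0, 229.0], [552.0, 396.0]] [527.6225  310.99118]
tray 0.62 11628 [array([ 567. , -150.3]), array([235.9, 211.5]), np.float64(3.5)] [[443.0, -52.0], [456.0, -263.0], [691.0, -249.0], [678.0, -37.0]] [ 565.9388  -148.75597]
tube_mid 0.78 828 [array([ 548.3, -149.9]), array([121.2,  33.6]), np.float64(7.4)] [[486.0, -141.0], [490.0, -174.0], [611.0, -159.0], [606.0, -125.0]] [ 553.19635 -149.75388]
```

View pics/a.png

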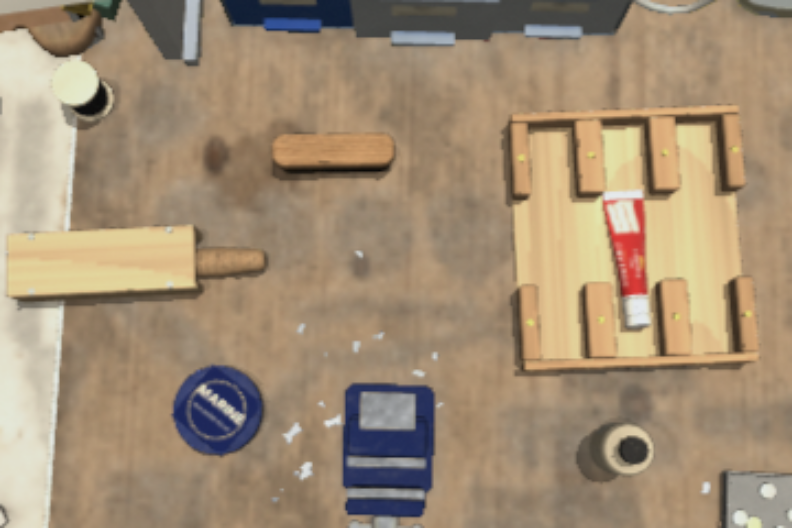

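The crop shows the sleeve with the handle end at (262,262), the brush at (335,152), the tray at (630,240) with the tube in its middle channel, the tin at (218,410), the bottle at (628,448), and a blue item at (390,450). I'll check that item's height and refine the tray and sleeve with depth.

```bash
cat >> h.py <<'E'
def cloud(C,d):
    c,f,T=C; v,u=np.mgrid[:480,:640]; 
    P=np.stack([(u-c['cx'])/f,-(v-c['cy'])/f,-np.ones_like(u,float)],-1)*d[...,None]
    return P@T[:3,:3].T+T[:3,3]
def plan(x,y,z,ydir):
    """ydir: world angle (deg) of closing line; modulo 180. Prints turn first, then shifts, in row units"""
    s=monitor.read_state(); M=R.from_euler('xyz',s['eef_rot']); best=None
    for k in(0,180):
        a=np.radians(ydir+k); Y=np.array([np.cos(a),np.sin(a),0]); Z=np.array([0,0,-1.]); X=np.cross(Y,Z)
        G=R.from_matrix(np.stack([X,Y,Z],1)); rv=(M.inv()*G).as_rotvec()
        if best is None or np.linalg.norm(rv)<np.linalg.norm(best[0]): best=(rv,G)
    rv,G=best; dp=np.array([x,y,z])-s['tool_pos']
    print('clock',round(s['clock'],2),'tcp',np.round(s['tool_pos'],1),'gap',round(s['finger_gap'],1),'q6',round(s['joint_positions'][5],2))
    print('turn units',(np.degrees(rv)/6).round(2),'then shift units',(G.inv().apply(dp)/25).round(2))
E
python3 - <<'E'
from h import *
C=cam("top"); p,d=capture("top"); W=cloud(C,d); z=W[...,2]; ok=d>0
def rect(sel,n):
    w=W[sel&ok][:,:2].astype(np.float32); r=cv2.minAreaRect(w); print(n,len(w),[np.round(x,1) for x in r],cv2.boxPoints(r).round().tolist(), np.median(z[sel&ok]).round(1))
x,y=W[...,0],W[...,1]
rect((z>25)&(z<45)&(x>430)&(x<710)&(y<-20)&(y>-280),'tray rails')
rect((z>33)&(z<50)&(x>470)&(x<590)&(y>215)&(y<410),'sleeve')
rect((z>12)&(z<35)&(x>500)&(x<580)&(y>165)&(y<222),'handle')
rect((z>20)&(z<45)&(x>590)&(x<680)&(y>50)&(y<180),'brush')
rect((z>15)&(x>300)&(x<440)&(y>10)&(y<110),'blue')
for v in range(0,480,40): print([int(t) for t in z[v,::40]])
print(monitor.read_state()['eef_rot']); print(get_calibration('wrist'))
plan(545,192,150,2)
E
```

```text
tray rails 4057 [array([ 567. , -150.7]), array([230.6, 206.5]), np.float64(3.8)] [[445.0, -55.0], [459.0, -261.0], [689.0, -246.0], [675.0, -40.0]] 30.9
sleeve 2469 [array([530. , 313.3]), array([ 56.6, 162.9]), np.float64(4.4)] [[496.0, 392.0], [508.0, 230.0], [565.0, 234.0], [552.0, 397.0]] 39.8
handle 288 [array([536.7, 198.1]), array([25.3, 48. ]), np.float64(3.2)] [[523.0, 221.0], [525.0, 173.0], [551.0, 175.0], [548.0, 223.0]] 22.4
brush 855 [array([636.3, 115.7]), array([ 31.5, 107.9]), np.float64(2.8)] [[618.0, 169.0], [623.0, 61.0], [655.0, 63.0], [649.0, 170.0]] 34.6
blue 1997 [array([365. ,  60.2]), array([ 76.4, 130.1]), np.float64(89.5)] [[300.0, 23.0], [430.0, 22.0], [430.0, 98.0], [300.0, 99.0]] 81.8
[381, 380, 381, 379, 380, 379, 381, 377, 400, 403, 404, 406, 406, 408, 411, 411]
[2, 3, 4, 197, 327, 365, 367, 370, 372, 374, 912, 378, 378, 383, 385, 379]
[48, 0, 0, 140, 155, 190, 143, 145, 96, 93, 155, 0, 57, 167, 167, 168]
[150, 1, 2, 0, 27, -1, 0, 0, 105, -1, -1, 1, -1, 0, 0, -4]
[45, 47, 5, 3, 1, 1, 0, -1, 2, -1, 13, 31, -3, 0, -1, 0]
[59, 52, 53, 5, 0, 2, -1, 0, -5
[... 374 characters left out ...]
3]
[-818, -824, -819, -224, -822, -491, -820, -1, 250, 284, 0, -825, -528, -214, -3, 98]
[-3.14157127e+00  1.47073663e-05  3.94800291e-01]
{'fovy': 59.57372907946805, 'cx': 318.13629538270123, 'cy': 240.02713586945055, 'T_tool_cam': array([[-5.64657371e-04,  9.51029117e-01,  3.09100792e-01,
         7.92143415e+01],
       [ 9.99999770e-01,  4.20592108e-04,  5.32712643e-04,
         5.23154769e-01],
       [ 3.76619881e-04,  3.09101022e-01, -9.51029135e-01,
        -1.18648184e+02],
       [ 0.00000000e+00,  0.00000000e+00,  0.00000000e+00,
         1.00000000e+00]])}
clock 1.55 tcp [ 201.9 -484.6  256.3] gap 85.3 q6 1.44
turn units [ -0.    -0.   -11.56] then shift units [26.57 14.66  4.25]
```

```bash
python3 -m inch '[{"rz":-0.96},{"rz":-0.96},{"rz":-0.96},{"rz":-0.96},{"rz":-0.96},{"rz":-0.96},{"rz":-0.96},{"rz":-0.96},{"rz":-0.96},{"rz":-0.96},{"rz":-0.96},{"rz":-0.96},{"dx":1,"dy":0.5},{"dx":1,"dy":0.5},{"dx":1,"dy":0.5},{"dx":1,"dy":0.5},{"dx":1,"dy":0.5},{"dx":1,"dy":0.5},{"dx":1,"dy":0.5},{"dx":1,"dy":0.5}]' 40
python3 -c "
from h import *
plan(538,197,140,3)"
```

```text
clock 1.55 tcp [ 201.9 -484.6  256.3] gap 85.3 q6 1.44
turn units [ -0.    -0.   -11.73] then shift units [26.52 14.85  4.65]schema error: expected keys rx, ry, rz, dx, dy, dz, gripper
```

```bash
python3 -m inch '[{"rx":0,"ry":0,"rz":-0.98,"dx":0,"dy":0,"dz":0,"gripper":1},{"rx":0,"ry":0,"rz":-0.98,"dx":0,"dy":0,"dz":0,"gripper":1},{"rx":0,"ry":0,"rz":-0.98,"dx":0,"dy":0,"dz":0,"gripper":1},{"rx":0,"ry":0,"rz":-0.98,"dx":0,"dy":0,"dz":0,"gripper":1},{"rx":0,"ry":0,"rz":-0.98,"dx":0,"dy":0,"dz":0,"gripper":1},{"rx":0,"ry":0,"rz":-0.98,"dx":0,"dy":0,"dz":0,"gripper":1},{"rx":0,"ry":0,"rz":-0.98,"dx":0,"dy":0,"dz":0,"gripper":1},{"rx":0,"ry":0,"rz":-0.98,"dx":0,"dy":0,"dz":0,"gripper":1},{"rx":0,"ry":0,"rz":-0.98,"dx":0,"dy":0,"dz":0,"gripper":1},{"rx":0,"ry":0,"rz":-0.98,"dx":0,"dy":0,"dz":0,"gripper":1},{"rx":0,"ry":0,"rz":-0.98,"dx":0,"dy":0,"dz":0,"gripper":1},{"rx":0,"ry":0,"rz":-0.95,"dx":0,"dy":0,"dz":0,"gripper":1},{"rx":0,"ry":0,"rz":0,"dx":1,"dy":0.6,"dz":0,"gripper":1},{"rx":0,"ry":0,"rz":0,"dx":1,"dy":0.6,"dz":0,"gripper":1},{"rx":0,"ry":0,"rz":0,"dx":1,"dy":0.6,"dz":0,"gripper":1},{"rx":0,"ry":0,"rz":0,"dx":1,"dy":0.6,"dz":0,"gripper":1},{"rx":0,"ry":0,"rz":0,"dx":1,"dy":0.6,"dz":0,"gripper":1},{"rx":0,"ry":0,"rz":0,"dx":1,"dy":0.6,"dz":0,"gripper":1},{"rx":0,"ry":0,"rz":0,"dx":1,"dy":0.6,"dz":0,"gripper":1},{"rx":0,"ry":0,"rz":0,"dx":1,"dy":0.6,"dz":0,"gripper":1}]' 40
python3 -c "
from h import *
plan(538,197,140,3)"
```

```text
clock: 3.55
tool_pos: [311.7, -277.6, 256.5]
eef_rot: [3.141, 0.0, 1.623]
wrist_force: [-0.6, -0.3, -0.2]
finger_gap: 85.2
grasp_force: 0.0
clock 3.55 tcp [ 311.7 -277.6  256.5] gap 85.2 q6 0.63
turn units [ 0.  0. -0.] then shift units [18.48 10.03  4.66]
```

```bash
python3 -m inch '[{"rx":0,"ry":0,"rz":0,"dx":1,"dy":0.55,"dz":0,"gripper":1},{"rx":0,"ry":0,"rz":0,"dx":1,"dy":0.55,"dz":0,"gripper":1},{"rx":0,"ry":0,"rz":0,"dx":1,"dy":0.55,"dz":0,"gripper":1},{"rx":0,"ry":0,"rz":0,"dx":1,"dy":0.55,"dz":0,"gripper":1},{"rx":0,"ry":0,"rz":0,"dx":1,"dy":0.55,"dz":0,"gripper":1},{"rx":0,"ry":0,"rz":0,"dx":1,"dy":0.55,"dz":0,"gripper":1},{"rx":0,"ry":0,"rz":0,"dx":1,"dy":0.55,"dz":0,"gripper":1},{"rx":0,"ry":0,"rz":0,"dx":1,"dy":0.55,"dz":0,"gripper":1},{"rx":0,"ry":0,"rz":0,"dx":1,"dy":0.55,"dz":0.3,"gripper":1},{"rx":0,"ry":0,"rz":0,"dx":1,"dy":0.55,"dz":0.4,"gripper":1},{"rx":0,"ry":0,"rz":0,"dx":1,"dy":0.55,"dz":0.5,"gripper":1},{"rx":0,"ry":0,"rz":0,"dx":1,"dy":0.55,"dz":0.5,"gripper":1},{"rx":0,"ry":0,"rz":0,"dx":1,"dy":0.55,"dz":0.5,"gripper":1},{"rx":0,"ry":0,"rz":0,"dx":1,"dy":0.55,"dz":0.5,"gripper":1},{"rx":0,"ry":0,"rz":0,"dx":1,"dy":0.55,"dz":0.5,"gripper":1},{"rx":0,"ry":0,"rz":0,"dx":1,"dy":0.55,"dz":0.5,"gripper":1},{"rx":0,"ry":0,"rz":0,"dx":1,"dy":0.55,"dz":0.5,"gripper":1},{"rx":0,"ry":0,"rz":0,"dx":1,"dy":0.55,"dz":0.4,"gripper":1},{"rx":0,"ry":0,"rz":0,"dx":0.4,"dy":0.1,"dz":0,"gripper":1},{"rx":0,"ry":0,"rz":0,"dx":0,"dy":0,"dz":0,"gripper":1}]' 40
python3 - <<'E'
from h import *
C=cam("wrist"); p,d=capture("wrist"); W=cloud(C,d); z=W[...,2]; ok=d>0
x,y=W[...,0],W[...,1]
for n,s in (('handle',(z>12)&(z<40)&(x>500)&(x<580)&(y>165)&(y<222)),('sleeve',(z>34)&(z<50)&(x>480)&(x<590)&(y>225)&(y<410))):
    s=s&ok; r=cv2.minAreaRect(W[s][:,:2].astype(np.float32)); print(n,s.sum(),[np.round(q,1) for q in r],cv2.boxPoints(r).round().tolist(),np.percentile(z[s],[5,50,98]))
s=(z>14)&(z<40)&(x>500)&(x<580)&ok
for a in range(170,230,8):
    t=s&(y>a)&(y<a+8)
    if t.sum()>5: print(a+4,np.percentile(x[t],[2,98]).round(1),np.percentile(z[t],98).round(1))
for l in('iron_handle','sleeve_mouth'):
    for m in mark_of("wrist",l)[:1]: print(l,m['confidence'],m['at'],onz(C,m['at'],13 if l[0]=='i' else 17).round(1))
cv2.imwrite('pics/b.png',p[:,:,::-1])
plan(538,199,15,3)
E
```

```text
clock: 5.55
tool_pos: [536.5, 194.8, 140.9]
eef_rot: [-3.14, 0.0, 1.625]
wrist_force: [1.2, -0.2, 0.1]
finger_gap: 85.8
grasp_force: 0.0
handle 2714 [array([535.8, 198.4]), array([25.2, 47.8]), np.float64(1.5)] [[523.0, 222.0], [524.0, 174.0], [549.0, 175.0], [548.0, 223.0]] [18.60833769 24.40644518 27.36641558]
sleeve 20867 [array([532.1, 276.2]), array([56.2, 87.9]), np.float64(4.6)] [[501.0, 318.0], [508.0, 230.0], [564.0, 235.0], [557.0, 322.0]] [39.88097897 41.09005839 42.55363244]
174 [529.6 545. ] 24.7
182 [527.8 546.7] 25.7
190 [526.9 547. ] 26.2
198 [525.3 547.1] 26.8
206 [524.3 547.3] 27.1
214 [523.1 547.4] 27.8
222 [522.6 547.1] 27.6
230 [512.3 546.5] 39.8
iron_handle 0.85 [317.6, 231.8] [535.9 198.7  13. ]
sleeve_mouth 0.94 [320.5, 182.4] [535.9 230.   17. ]
clock 5.7 tcp [536.9 193.  142.2] gap 85.3 q6 1.75
turn units [ 0.01  0.   -0.01] then shift units [0.24 0.06 5.09]
```

View pics/b.png

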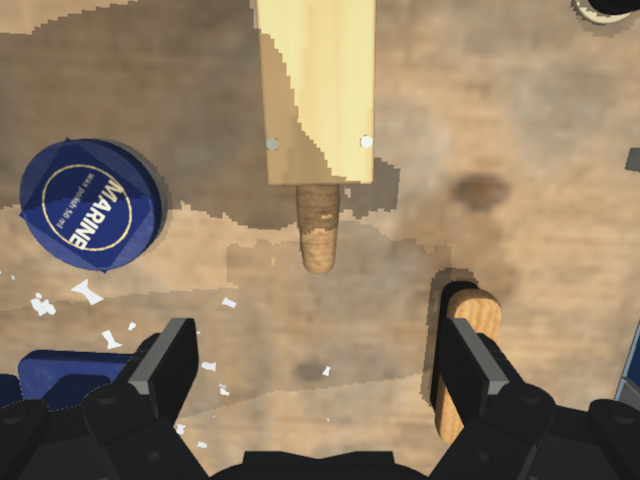

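The handle is centred at (318,230) in the wrist view, with the sleeve mouth at (318,183). Descend and grip.

```bash
python3 -m inch '[{"rx":0,"ry":0,"rz":0,"dx":0.2,"dy":0,"dz":0.6,"gripper":1},{"rx":0,"ry":0,"rz":0,"dx":0,"dy":0,"dz":0.8,"gripper":1},{"rx":0,"ry":0,"rz":0,"dx":0,"dy":0,"dz":0.8,"gripper":1},{"rx":0,"ry":0,"rz":0,"dx":0,"dy":0,"dz":0.8,"gripper":1},{"rx":0,"ry":0,"rz":0,"dx":0,"dy":0,"dz":0.7,"gripper":1},{"rx":0,"ry":0,"rz":0,"dx":0,"dy":0,"dz":0.5,"gripper":1},{"rx":0,"ry":0,"rz":0,"dx":0,"dy":0,"dz":0.3,"gripper":1},{"rx":0,"ry":0,"rz":0,"dx":0,"dy":0,"dz":0,"gripper":1},{"rx":0,"ry":0,"rz":0,"dx":0,"dy":0,"dz":0,"gripper":-1},{"rx":0,"ry":0,"rz":0,"dx":0,"dy":0,"dz":0,"gripper":-1},{"rx":0,"ry":0,"rz":0,"dx":0,"dy":0,"dz":0,"gripper":-1},{"rx":0,"ry":0,"rz":0,"dx":0,"dy":0,"dz":0,"gripper":-1},{"rx":0,"ry":0,"rz":0,"dx":0,"dy":0,"dz":0,"gripper":-1},{"rx":0,"ry":0,"rz":0,"dx":0,"dy":0,"dz":0,"gripper":-1},{"rx":0,"ry":0,"rz":0,"dx":0,"dy":0,"dz":0,"gripper":-1},{"rx":0,"ry":0,"rz":0,"dx":0,"dy":0,"dz":0,"gripper":-1}]' 40
```

```text
clock: 7.3
tool_pos: [537.1, 198.9, 29.4]
eef_rot: [3.14, -0.0, 1.623]
wrist_force: [-0.7, 0.3, 3.9]
finger_gap: 22.2
grasp_force: 38.8
```

```bash
python3 -m inch '[{"rx":0,"ry":0,"rz":0,"dx":-0.1,"dy":0,"dz":-0.06,"gripper":-1},{"rx":0,"ry":0,"rz":0,"dx":-0.2,"dy":0,"dz":0,"gripper":-1},{"rx":0,"ry":0,"rz":0,"dx":-0.4,"dy":0.01,"dz":0,"gripper":-1},{"rx":0,"ry":0,"rz":0,"dx":-0.4,"dy":0.01,"dz":0,"gripper":-1},{"rx":0,"ry":0,"rz":0,"dx":-0.4,"dy":0.01,"dz":0,"gripper":-1},{"rx":0,"ry":0,"rz":0,"dx":-0.4,"dy":0.01,"dz":0,"gripper":-1},{"rx":0,"ry":0,"rz":0,"dx":-0.4,"dy":0.01,"dz":0,"gripper":-1},{"rx":0,"ry":0,"rz":0,"dx":-0.4,"dy":0.01,"dz":0,"gripper":-1},{"rx":0,"ry":0,"rz":0,"dx":-0.4,"dy":0.01,"dz":0,"gripper":-1},{"rx":0,"ry":0,"rz":0,"dx":-0.4,"dy":0.01,"dz":0,"gripper":-1}]' 40
```

```text
clock: 8.3
tool_pos: [543.2, 110.6, 30.3]
eef_rot: [-3.142, 0.0, 1.623]
wrist_force: [-0.3, -0.4, -2.0]
finger_gap: 22.4
grasp_force: 38.9
```

```bash
python3 -m inch '[{"rx":0,"ry":0,"rz":0,"dx":-0.4,"dy":0.01,"dz":0,"gripper":-1},{"rx":0,"ry":0,"rz":0,"dx":-0.4,"dy":0.01,"dz":0,"gripper":-1},{"rx":0,"ry":0,"rz":0,"dx":-0.4,"dy":0.01,"dz":0,"gripper":-1},{"rx":0,"ry":0,"rz":0,"dx":-0.4,"dy":0.01,"dz":0,"gripper":-1},{"rx":0,"ry":0,"rz":0,"dx":-0.4,"dy":0.01,"dz":0,"gripper":-1},{"rx":0,"ry":0,"rz":0,"dx":-0.4,"dy":0.01,"dz":0,"gripper":-1},{"rx":0,"ry":0,"rz":0,"dx":-0.4,"dy":0.01,"dz":0,"gripper":-1},{"rx":0,"ry":0,"rz":0,"dx":-0.4,"dy":0.01,"dz":0,"gripper":-1},{"rx":0,"ry":0,"rz":0,"dx":-0.2,"dy":0,"dz":0,"gripper":-1},{"rx":0,"ry":0,"rz":0,"dx":0,"dy":0,"dz":0.06,"gripper":-1},{"rx":0,"ry":0,"rz":0,"dx":0,"dy":0,"dz":0,"gripper":-1},{"rx":0,"ry":0,"rz":0,"dx":0,"dy":0,"dz":0,"gripper":-0.3},{"rx":0,"ry":0,"rz":0,"dx":0,"dy":0,"dz":0,"gripper":-0.3},{"rx":0,"ry":0,"rz":0,"dx":0,"dy":0,"dz":0,"gripper":0.3},{"rx":0,"ry":0,"rz":0,"dx":0,"dy":0,"dz":0,"gripper":1},{"rx":0,"ry":0,"rz":0,"dx":0,"dy":0,"dz":0,"gripper":1},{"rx":0,"ry":0,"rz":0,"dx":0,"dy":0,"dz":0,"gripper":1},{"rx":0,"ry":0,"rz":0,"dx":0,"dy":0,"dz":-0.5,"gripper":1},{"rx":0,"ry":0,"rz":0,"dx":0,"dy":0,"dz":-0.8,"gripper":1},{"rx":0,"ry":0,"rz":0,"dx":0,"dy":0,"dz":-0.8,"gripper":1}]' 40
```

```text
clock: 10.3
tool_pos: [549.4, 26.8, 82.4]
eef_rot: [-3.141, -0.0, 1.623]
wrist_force: [0.8, 0.4, 0.0]
finger_gap: 85.5
grasp_force: 0.0
```

```bash
python3 -m inch '[{"rx":0,"ry":0,"rz":0,"dx":0.4,"dy":0,"dz":-1,"gripper":1},{"rx":0,"ry":0,"rz":0,"dx":0.6,"dy":0,"dz":-1,"gripper":1},{"rx":0,"ry":0,"rz":0,"dx":0.6,"dy":0,"dz":-1,"gripper":1},{"rx":0,"ry":0,"rz":0,"dx":0.4,"dy":0,"dz":-0.5,"gripper":1},{"rx":0,"ry":0,"rz":0,"dx":0,"dy":0,"dz":0,"gripper":1},{"rx":0,"ry":0,"rz":0,"dx":0,"dy":0,"dz":0,"gripper":1}]' 40
cat > iron.py <<'E'
from h import *
C=cam("wrist"); p,d=capture("wrist"); W=cloud(C,d); z=W[...,2]; ok=d>0
x,y=W[...,0],W[...,1]
s=(z>10)&(z<32)&(x>500)&(x<600)&(y>-10)&(y<225)&ok
for a in range(-4,216,12):
    t=s&(y>a)&(y<a+12)
    if t.sum()>20: print(a+6,np.percentile(x[t],[2,50,98]).round(1),np.percentile(z[t],[50,98]).round(1))
for l,zz in(('iron_handle',13),('iron_mid',13),('brush_mid',18)):
    for m in mark_of("wrist",l)[:1]: print(l,m['confidence'],np.round(m['at']),onz(C,m['at'],zz).round(1))
s=(z>22)&(z<45)&(x>605)&(x<680)&(y>50)&(y<180)&ok
if s.sum()>50: r=cv2.minAreaRect(W[s][:,:2].astype(np.float32)); print('brush',s.sum(),[np.round(q,1) for q in r],np.percentile(z[s],[5,50,98]))
cv2.imwrite('pics/c.png',p[:,:,::-1])
plan(549,100,30,3)
E
python3 iron.py
```

```text
clock: 10.9
tool_pos: [546.9, 76.6, 168.5]
eef_rot: [-3.141, 0.001, 1.624]
wrist_force: [0.9, 0.2, -0.3]
finger_gap: 85.6
grasp_force: 0.0
2 [543.3 551.3 559.9] [23.3 25.7]
14 [541.5 551.6 561.4] [24.  26.1]
26 [539.6 550.8 561.4] [24.5 26.9]
38 [537.7 549.4 561.4] [25.3 27.5]
50 [536.5 548.8 560.8] [25.  27.5]
62 [535.4 547.6 559.8] [24.5 27.1]
74 [535.  546.7 558.3] [23.8 26.3]
86 [535.2 545.8 556.5] [22.2 25. ]
98 [536.  545.  553.8] [19.6 23.1]
110 [539.8 543.5 547.2] [15.4 17.2]
122 [538.5 542.4 546.6] [15.1 16.8]
134 [537.3 541.4 545.2] [14.6 16.4]
146 [536.7 540.4 544.2] [14.4 16. ]
158 [535.  539.5 543.4] [14.2 16. ]
170 [530.8 538.3 545.5] [16.4 19.1]
182 [529.2 537.4 545.5] [17.3 19.6]
194 [529.  536.4 544.5] [16.2 19.4]
iron_handle 0.98 [321. 295.] [551.5  25.3  13. ]
iron_mid 0.79 [316. 188.] [544.5 102.1  13. ]
brush_mid 0.71 [459. 175.] [635.6 116.5  18. ]
brush 9159 [array([635.2, 116.1]), array([ 30.1, 109.3]), np.float64(2.2)] [30.35787578 36.20128572 37.74883461]
clock 11.1 tcp [546.   76.1 166.9] gap 85.6 q6 1.54
turn units [-0.03  0.   -0.01] then shift units [0.95 0.17 5.48]
```

View pics/c.png

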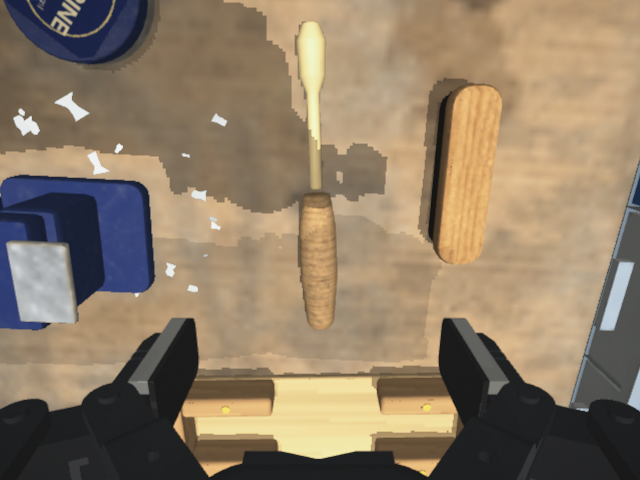

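The iron lies free and flat, with the handle end at (320,327), its inner end at about (316,195) and the tip at (312,22). The brush is at (470,175), undisturbed. Regrasp the iron near its middle.

```bash
python3 -m inch '[{"rx":0,"ry":0,"rz":-0.28,"dx":0.28,"dy":0.02,"dz":0.5,"gripper":1},{"rx":0,"ry":0,"rz":0,"dx":0,"dy":0,"dz":0.9,"gripper":1},{"rx":0,"ry":0,"rz":0,"dx":0,"dy":0,"dz":0.9,"gripper":1},{"rx":0,"ry":0,"rz":0,"dx":0,"dy":0,"dz":0.9,"gripper":1},{"rx":0,"ry":0,"rz":0,"dx":0,"dy":0,"dz":0.9,"gripper":1},{"rx":0,"ry":0,"rz":0,"dx":0,"dy":0,"dz":0.7,"gripper":1},{"rx":0,"ry":0,"rz":0,"dx":0,"dy":0,"dz":0.5,"gripper":1},{"rx":0,"ry":0,"rz":0,"dx":0,"dy":0,"dz":0.2,"gripper":1},{"rx":0,"ry":0,"rz":0,"dx":0,"dy":0,"dz":0,"gripper":1},{"rx":0,"ry":0,"rz":0,"dx":0,"dy":0,"dz":0,"gripper":-1},{"rx":0,"ry":0,"rz":0,"dx":0,"dy":0,"dz":0,"gripper":-1},{"rx":0,"ry":0,"rz":0,"dx":0,"dy":0,"dz":0,"gripper":-1},{"rx":0,"ry":0,"rz":0,"dx":0,"dy":0,"dz":0,"gripper":-1},{"rx":0,"ry":0,"rz":0,"dx":0,"dy":0,"dz":0,"gripper":-1},{"rx":0,"ry":0,"rz":0,"dx":0,"dy":0,"dz":0,"gripper":-1},{"rx":0,"ry":0,"rz":0,"dx":0,"dy":0,"dz":0,"gripper":-1},{"rx":0,"ry":0,"rz":0,"dx":0,"dy":0,"dz":0,"gripper":-1}]' 60
python3 -c "
from h import *
plan(553.4,-217.7,150,93.8)"
```

```text
clock: 12.8
tool_pos: [547.7, 83.7, 32.2]
eef_rot: [3.14, 0.0, 1.652]
wrist_force: [-1.6, 0.4, 5.6]
finger_gap: 21.0
grasp_force: 58.7
clock 12.8 tcp [547.7  83.7  32.2] gap 21.0 q6 1.52
turn units [ 1.000e-02  1.000e-02 -1.485e+01] then shift units [  0.57 -12.05  -4.71]
```

```bash
python3 -m inch '[{"rx":0,"ry":0,"rz":0,"dx":0,"dy":0,"dz":-0.3,"gripper":-1},{"rx":0,"ry":0,"rz":0,"dx":0,"dy":0,"dz":-0.6,"gripper":-1},{"rx":0,"ry":0,"rz":0,"dx":0,"dy":0,"dz":-0.8,"gripper":-1},{"rx":0,"ry":0,"rz":0,"dx":0,"dy":0,"dz":-0.8,"gripper":-1},{"rx":0,"ry":0,"rz":0.95,"dx":0,"dy":0,"dz":-0.8,"gripper":-1},{"rx":0,"ry":0,"rz":0.95,"dx":0,"dy":0,"dz":-0.8,"gripper":-1},{"rx":0,"ry":0,"rz":0.95,"dx":0,"dy":0,"dz":-0.5,"gripper":-1},{"rx":0,"ry":0,"rz":0.95,"dx":0,"dy":0,"dz":-0.4,"gripper":-1},{"rx":0,"ry":0,"rz":0.95,"dx":0,"dy":0,"dz":0,"gripper":-1},{"rx":0,"ry":0,"rz":0.95,"dx":0,"dy":0,"dz":0,"gripper":-1},{"rx":0,"ry":0,"rz":0.95,"dx":0,"dy":0,"dz":0,"gripper":-1},{"rx":0,"ry":0,"rz":0.95,"dx":0,"dy":0,"dz":0,"gripper":-1},{"rx":0,"ry":0,"rz":0.95,"dx":0,"dy":0,"dz":0,"gripper":-1},{"rx":0,"ry":0,"rz":0.95,"dx":0,"dy":0,"dz":0,"gripper":-1},{"rx":0,"ry":0,"rz":0.95,"dx":0,"dy":0,"dz":0,"gripper":-1},{"rx":0,"ry":0,"rz":0.95,"dx":0,"dy":0,"dz":0,"gripper":-1},{"rx":0,"ry":0,"rz":0.95,"dx":0,"dy":0,"dz":0,"gripper":-1},{"rx":0,"ry":0,"rz":0.95,"dx":0,"dy":0,"dz":0,"gripper":-1},{"rx":0,"ry":0,"rz":0.95,"dx":0,"dy":0,"dz":0,"gripper":-1},{"rx":0,"ry":0,"rz":0.9,"dx":0,"dy":0,"dz":0,"gripper":-1}]' 60
python3 -c "
from h import *
plan(553.4,-217.7,157,93.8)"
```

```text
clock: 14.8
tool_pos: [547.0, 83.8, 156.8]
eef_rot: [-3.142, -0.0, 0.062]
wrist_force: [-0.2, 0.5, -1.1]
finger_gap: 20.6
grasp_force: 58.9
clock 14.8 tcp [547.   83.8 156.8] gap 20.6 q6 3.11
turn units [-0.   -0.   -0.04] then shift units [-5.500e-01  1.205e+01 -1.000e-02]
```

```bash
python3 -m inch '[{"rx":0,"ry":0,"rz":0,"dx":-0.05,"dy":0.6,"dz":0,"gripper":-1},{"rx":0,"ry":0,"rz":0,"dx":-0.05,"dy":1,"dz":0,"gripper":-1},{"rx":0,"ry":0,"rz":0,"dx":-0.05,"dy":1,"dz":0,"gripper":-1},{"rx":0,"ry":0,"rz":0,"dx":-0.05,"dy":1,"dz":0,"gripper":-1},{"rx":0,"ry":0,"rz":0,"dx":-0.05,"dy":1,"dz":0,"gripper":-1},{"rx":0,"ry":0,"rz":0,"dx":-0.05,"dy":1,"dz":0,"gripper":-1},{"rx":0,"ry":0,"rz":0,"dx":-0.05,"dy":1,"dz":0,"gripper":-1},{"rx":0,"ry":0,"rz":0,"dx":-0.05,"dy":1,"dz":0,"gripper":-1},{"rx":0,"ry":0,"rz":0,"dx":-0.05,"dy":1,"dz":0,"gripper":-1},{"rx":0,"ry":0,"rz":0,"dx":-0.05,"dy":1,"dz":0,"gripper":-1},{"rx":0,"ry":0,"rz":0,"dx":-0.05,"dy":1,"dz":0,"gripper":-1},{"rx":0,"ry":0,"rz":0,"dx":0,"dy":0.8,"dz":0,"gripper":-1},{"rx":0,"ry":0,"rz":0,"dx":0,"dy":0.6,"dz":0,"gripper":-1},{"rx":0,"ry":0,"rz":0,"dx":0,"dy":0,"dz":0,"gripper":-1},{"rx":0,"ry":0,"rz":0,"dx":0,"dy":0,"dz":0,"gripper":-1}]' 60
python3 - <<'E'
from h import *
C=cam("wrist"); p,d=capture("wrist"); W=cloud(C,d); ok=d>0
x,y,z=W[...,0],W[...,1],W[...,2]
s=(z>26)&(z<40)&(x>430)&(x<710)&(y<-20)&(y>-285)&ok
r=cv2.minAreaRect(W[s][:,:2].astype(np.float32)); print('rails',s.sum(),[np.round(q,1) for q in r],cv2.boxPoints(r).round().tolist(),np.median(z[s]))
a=np.radians(3.8)
u=(x-567)*np.cos(a)+(y+150.7)*np.sin(a); v=-(x-567)*np.sin(a)+(y+150.7)*np.cos(a)
# rail edges in tray coords
for lo,hi in((-100,-60),(45,105)):
    t=s&(u>lo)&(u<hi); print(lo,hi,t.sum()); h,e=np.histogram(v[t],np.arange(-110,-10,3)); print([(int(b),int(n)) for b,n in zip(e,h) if n>5])
# iron in the hand
T=C[2]; st=monitor.read_state(); q=(z>90)&(z<160)&ok
P=(W[q]-st['tool_pos'])@R.from_euler('xyz',st['eef_rot']).as_matrix()
for k in range(-120,120,15):
    w=P[(P[:,0]>k)&(P[:,0]<k+15)&(abs(P[:,1])<16)]
    if len(w)>20: print(k+7,np.percentile(w[:,1],[2,50,98]).round(1),np.percentile(w[:,2],[2,50]).round(1))
for l,zz in(('tray_right',6),('tray_mid',19),('tray_left',6)):
    for m in mark_of("wrist",l)[:1]: print(l,m['confidence'],np.round(m['at']),onz(C,m['at'],zz).round(1))
cv2.imwrite('pics/d.png',p[:,:,::-1])
plan(553.4,-217.7,39,93.8)
E
```

```text
clock: 16.3
tool_pos: [552.9, -216.5, 156.3]
eef_rot: [-3.141, 0.0, 0.066]
wrist_force: [-1.0, -0.0, -0.7]
finger_gap: 21.0
grasp_force: 59.0
rails 37578 [array([ 564.8, -150.9]), array([228.4, 206.3]), np.float64(3.8)] [[444.0, -56.0], [458.0, -261.0], [686.0, -246.0], [672.0, -40.0]] 32.78332348556097
-100 -60 4871
[(-104, 33), (-101, 47), (-98, 29), (-35, 36), (-32, 44), (-29, 49), (-26, 61), (-23, 30), (-14, 33)]
45 105 18447
[(-104, 348), (-101, 645), (-98, 669), (-95, 664), (-92, 666), (-89, 569), (-47, 325), (-44, 671), (-41, 660), (-38, 661), (-35, 671), (-32, 656), (-29, 656), (-26, 644), (-23, 338)]
-53 [-10.6   0.8  12.6] [5.2 8. ]
-38 [-11.    1.2  13.2] [4.8 7. ]
-23 [-10.1   0.9  12.2] [5.3 7.5]
-8 [-9.4  0.9 11.5] [0.  8.2]
7 [-15.2   0.2  15.2] [-2.5 10.5]
22 [-5.4  0.9  7.6] [12.  16.9]
37 [-2.8  1.   4.7] [15.5 17.1]
52 [-2.7  1.   4.9] [15.9 17.6]
67 [-2.9  1.   4.9] [16.3 18.1]
82 [-5.7  1.   7.7] [13.6 16.9]
97 [-6.9  1.   9. ] [12.8 14.9]
112 [-7.5  1.1  9.6] [12.8 15. ]
tray_right 0.67 [319. 206.] [ 568.7 -216.     6. ]
tray_left 0.79 [118. 204.] [560.9 -84.7   6. ]
clock 16.5 tcp [ 553.2 -215.5  156.4] gap 21.0 q6 2.59
turn units [-0.    0.    0.01] then shift units [0.   0.09 4.7 ]
```

View pics/d.png

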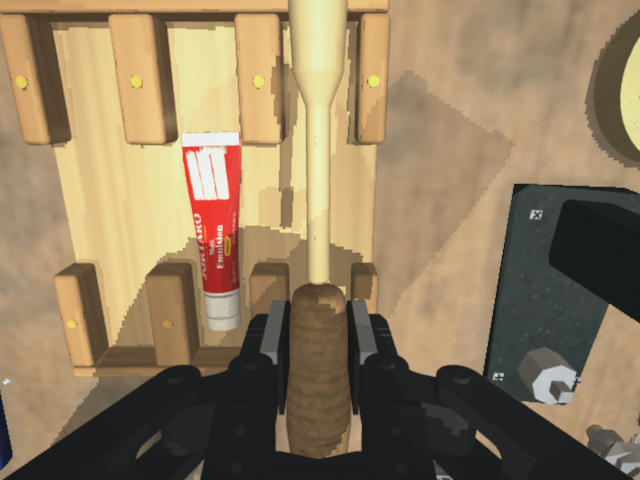

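The iron hangs level over the right channel (shank at column 318, channel edges at about 285 and 357), and the tube lies untouched at (212,225). Lower it.

```bash
python3 -m inch '[{"rx":0,"ry":0,"rz":0,"dx":-0.06,"dy":0.03,"dz":0.4,"gripper":-1},{"rx":0,"ry":0,"rz":0,"dx":0,"dy":0,"dz":0.7,"gripper":-1},{"rx":0,"ry":0,"rz":0,"dx":0,"dy":0,"dz":0.8,"gripper":-1},{"rx":0,"ry":0,"rz":0,"dx":0,"dy":0,"dz":0.8,"gripper":-1},{"rx":0,"ry":0,"rz":0,"dx":0,"dy":0,"dz":0.7,"gripper":-1},{"rx":0,"ry":0,"rz":0,"dx":0,"dy":0,"dz":0.5,"gripper":-1},{"rx":0,"ry":0,"rz":0,"dx":0,"dy":0,"dz":0.4,"gripper":-1},{"rx":0,"ry":0,"rz":0,"dx":0,"dy":0,"dz":0.25,"gripper":-1},{"rx":0,"ry":0,"rz":0,"dx":0,"dy":0,"dz":0.1,"gripper":-1},{"rx":0,"ry":0,"rz":0,"dx":0,"dy":0,"dz":0,"gripper":-1},{"rx":0,"ry":0,"rz":0,"dx":0,"dy":0,"dz":0,"gripper":-1}]' 60
```

```text
clock: 17.6
tool_pos: [552.4, -217.7, 41.0]
eef_rot: [3.141, -0.001, 0.066]
wrist_force: [0.2, 0.4, -0.2]
finger_gap: 20.8
grasp_force: 59.0
```

```bash
python3 -m inch '[{"rx":0,"ry":0,"rz":0,"dx":0,"dy":0,"dz":0.04,"gripper":-1},{"rx":0,"ry":0,"rz":0,"dx":0,"dy":0,"dz":0.04,"gripper":-1},{"rx":0,"ry":0,"rz":0,"dx":0,"dy":0,"dz":0.04,"gripper":-1},{"rx":0,"ry":0,"rz":0,"dx":0,"dy":0,"dz":0,"gripper":-1}]' 60; python3 -c "
from h import *
plan(553,-217,37,93.8)"
```

```text
clock: 18.0
tool_pos: [552.3, -217.6, 38.3]
eef_rot: [3.141, -0.001, 0.066]
wrist_force: [-1.0, 0.8, 4.9]
finger_gap: 20.8
grasp_force: 59.5
clock 18.0 tcp [ 552.3 -217.6   38.3] gap 20.8 q6 2.59
turn units [ 0.01 -0.01 -0.  ] then shift units [ 0.03 -0.02  0.05]
```

```bash
python3 -m inch '[{"rx":0,"ry":0,"rz":0,"dx":0,"dy":0,"dz":0,"gripper":-0.3},{"rx":0,"ry":0,"rz":0,"dx":0,"dy":0,"dz":0,"gripper":-0.3},{"rx":0,"ry":0,"rz":0,"dx":0,"dy":0,"dz":0,"gripper":0},{"rx":0,"ry":0,"rz":0,"dx":0,"dy":0,"dz":0,"gripper":0},{"rx":0,"ry":0,"rz":0,"dx":0,"dy":0,"dz":0,"gripper":0},{"rx":0,"ry":0,"rz":0,"dx":0,"dy":0,"dz":-0.3,"gripper":0},{"rx":0,"ry":0,"rz":0,"dx":0,"dy":0,"dz":-0.6,"gripper":0},{"rx":0,"ry":0,"rz":0,"dx":0,"dy":0,"dz":-1,"gripper":0},{"rx":0,"ry":0,"rz":0,"dx":0,"dy":0,"dz":-1,"gripper":0},{"rx":0,"ry":0,"rz":0,"dx":0,"dy":0,"dz":-1,"gripper":0},{"rx":0,"ry":0,"rz":0,"dx":0,"dy":0,"dz":-0.6,"gripper":0},{"rx":0,"ry":0,"rz":0,"dx":0,"dy":0,"dz":0,"gripper":0},{"rx":0,"ry":0,"rz":0,"dx":0,"dy":0,"dz":0,"gripper":0}]' 60
python3 - <<'E'
from h import *
C=cam("wrist"); p,d=capture("wrist"); W=cloud(C,d); ok=d>0
x,y,z=W[...,0],W[...,1],W[...,2]
cv2.imwrite('pics/e.png',p[:,:,::-1])
a=np.radians(3.8); u=(x-566)*np.cos(a)+(y+150.8)*np.sin(a); v=-(x-566)*np.sin(a)+(y+150.8)*np.cos(a)
for k in range(-110,115,12):
    t=(u>k)&(u<k+12)&(v>-84)&(v<-50)&(z>14)&(z<45)&ok
    if t.sum()>20: print(k+6,np.percentile(v[t],[2,50,98]).round(1),np.percentile(z[t],98).round(1))
plan(635,116,150,2.2)
E
```

```text
clock: 19.3
tool_pos: [551.9, -217.5, 149.7]
eef_rot: [3.141, -0.001, 0.066]
wrist_force: [-0.9, 1.1, -0.1]
finger_gap: 42.7
grasp_force: 0.0
-104 [-83.3 -67.2 -50.7] 34.1
-92 [-74.5 -65.2 -55.9] 32.0
-80 [-75.7 -65.2 -54.8] 32.5
-68 [-76.8 -65.3 -54. ] 33.5
-56 [-78.1 -65.6 -53.1] 33.7
-44 [-77.7 -65.3 -53.3] 33.1
-32 [-77.1 -65.3 -53.4] 32.7
-20 [-76.4 -65.3 -54.2] 31.8
-8 [-75.1 -65.3 -56.2] 29.7
4 [-69.  -65.4 -61.7] 23.5
16 [-68.9 -65.4 -61.8] 23.0
28 [-69.5 -65.4 -61.8] 22.6
40 [-69.5 -66.  -61.9] 22.2
52 [-69.5 -65.7 -62. ] 21.8
64 [-72.2 -65.5 -59.3] 24.3
76 [-73.3 -65.5 -57.7] 25.3
88 [-73.9 -65.5 -57.3] 25.5
100 [-72.  -66.  -59.6] 23.2
112 [-83.3 -67.1 -50.6] 34.1
clock 19.35 tcp [ 551.2 -217.1  148.5] gap 42.5 q6 2.59
turn units [ -0.02   0.   -14.74] then shift units [13.19  3.86 -0.06]
```

View pics/e.png

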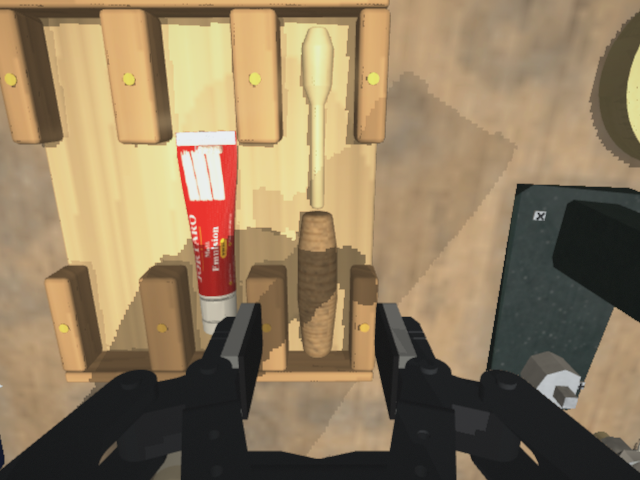

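The iron lies flat and centred in the right channel, from (317,30) to (317,355), and the tube hasn't moved. Now the brush.

```bash
python3 -m inch '[{"rx":0,"ry":0,"rz":-0.98,"dx":0,"dy":0,"dz":0,"gripper":0},{"rx":0,"ry":0,"rz":-0.98,"dx":0,"dy":0,"dz":0,"gripper":0},{"rx":0,"ry":0,"rz":-0.98,"dx":0,"dy":0,"dz":0,"gripper":0},{"rx":0,"ry":0,"rz":-0.98,"dx":0,"dy":0,"dz":0,"gripper":0},{"rx":0,"ry":0,"rz":-0.98,"dx":0,"dy":0,"dz":0,"gripper":0},{"rx":0,"ry":0,"rz":-0.98,"dx":0,"dy":0,"dz":0,"gripper":0},{"rx":0,"ry":0,"rz":-0.98,"dx":0,"dy":0,"dz":0,"gripper":0},{"rx":0,"ry":0,"rz":-0.98,"dx":0,"dy":0,"dz":0,"gripper":0},{"rx":0,"ry":0,"rz":-0.98,"dx":0,"dy":0,"dz":0,"gripper":0},{"rx":0,"ry":0,"rz":-0.98,"dx":0,"dy":0,"dz":0,"gripper":0},{"rx":0,"ry":0,"rz":-0.98,"dx":0,"dy":0,"dz":0,"gripper":0},{"rx":0,"ry":0,"rz":-0.98,"dx":0,"dy":0,"dz":0,"gripper":0},{"rx":0,"ry":0,"rz":-0.98,"dx":0,"dy":0,"dz":0,"gripper":0},{"rx":0,"ry":0,"rz":-0.98,"dx":0,"dy":0,"dz":0,"gripper":0},{"rx":0,"ry":0,"rz":-0.98,"dx":0,"dy":0,"dz":0,"gripper":0}]' 60
python3 -m inch '[{"rx":0,"ry":0,"rz":0,"dx":0.7,"dy":0.2,"dz":0,"gripper":1},{"rx":0,"ry":0,"rz":0,"dx":1,"dy":0.3,"dz":0,"gripper":1},{"rx":0,"ry":0,"rz":0,"dx":1,"dy":0.3,"dz":0,"gripper":1},{"rx":0,"ry":0,"rz":0,"dx":1,"dy":0.3,"dz":0,"gripper":1},{"rx":0,"ry":0,"rz":0,"dx":1,"dy":0.3,"dz":0,"gripper":1},{"rx":0,"ry":0,"rz":0,"dx":1,"dy":0.3,"dz":0,"gripper":1},{"rx":0,"ry":0,"rz":0,"dx":1,"dy":0.3,"dz":0,"gripper":1},{"rx":0,"ry":0,"rz":0,"dx":1,"dy":0.3,"dz":0,"gripper":1},{"rx":0,"ry":0,"rz":0,"dx":1,"dy":0.3,"dz":0,"gripper":1},{"rx":0,"ry":0,"rz":0,"dx":1,"dy":0.3,"dz":0,"gripper":1},{"rx":0,"ry":0,"rz":0,"dx":1,"dy":0.3,"dz":0,"gripper":1},{"rx":0,"ry":0,"rz":0,"dx":1,"dy":0.3,"dz":0,"gripper":1},{"rx":0,"ry":0,"rz":0,"dx":0.8,"dy":0.2,"dz":0,"gripper":1},{"rx":0,"ry":0,"rz":0,"dx":0.6,"dy":0.2,"dz":0,"gripper":1},{"rx":0,"ry":0,"rz":0,"dx":0,"dy":0,"dz":0,"gripper":1},{"rx":0,"ry":0,"rz":0,"dx":0,"dy":0,"dz":0,"gripper":1}]' 60
python3 - <<'E'
from h import *
C=cam("wrist"); p,d=capture("wrist"); W=cloud(C,d); ok=d>0
x,y,z=W[...,0],W[...,1],W[...,2]
s=(z>22)&(z<45)&(x>605)&(x<680)&(y>50)&(y<180)&ok
r=cv2.minAreaRect(W[s][:,:2].astype(np.float32)); print('brush',s.sum(),[np.round(q,1) for q in r],np.percentile(z[s],[5,50,98]))
plan(635.2,116.1,40,2.5)
E
```

```text
clock: 20.85
tool_pos: [550.5, -216.7, 147.0]
eef_rot: [-3.138, -0.002, 1.61]
wrist_force: [-0.6, -0.8, 0.2]
finger_gap: 42.4
grasp_force: 0.0
clock: 22.45
tool_pos: [637.3, 112.9, 148.4]
eef_rot: [-3.14, 0.001, 1.606]
wrist_force: [0.0, -0.6, 0.7]
finger_gap: 85.7
grasp_force: 0.0
brush 8814 [array([635.8, 116.1]), array([ 30.1, 109.8]), np.float64(2.5)] [34.08892849 36.30746252 37.77321135]
clock 22.5 tcp [637.4 112.5 148.8] gap 85.9 q6 1.61
turn units [-0.01  0.01 -0.09] then shift units [ 0.15 -0.08  4.35]
```

```bash
python3 -m inch '[{"rx":0,"ry":0,"rz":-0.09,"dx":0.15,"dy":-0.07,"dz":0.5,"gripper":1},{"rx":0,"ry":0,"rz":0,"dx":0,"dy":0,"dz":0.9,"gripper":1},{"rx":0,"ry":0,"rz":0,"dx":0,"dy":0,"dz":0.9,"gripper":1},{"rx":0,"ry":0,"rz":0,"dx":0,"dy":0,"dz":0.9,"gripper":1},{"rx":0,"ry":0,"rz":0,"dx":0,"dy":0,"dz":0.7,"gripper":1},{"rx":0,"ry":0,"rz":0,"dx":0,"dy":0,"dz":0.45,"gripper":1},{"rx":0,"ry":0,"rz":0,"dx":0,"dy":0,"dz":0.2,"gripper":1},{"rx":0,"ry":0,"rz":0,"dx":0,"dy":0,"dz":0,"gripper":1},{"rx":0,"ry":0,"rz":0,"dx":0,"dy":0,"dz":0,"gripper":-1},{"rx":0,"ry":0,"rz":0,"dx":0,"dy":0,"dz":0,"gripper":-1},{"rx":0,"ry":0,"rz":0,"dx":0,"dy":0,"dz":0,"gripper":-1},{"rx":0,"ry":0,"rz":0,"dx":0,"dy":0,"dz":0,"gripper":-1},{"rx":0,"ry":0,"rz":0,"dx":0,"dy":0,"dz":0,"gripper":-1},{"rx":0,"ry":0,"rz":0,"dx":0,"dy":0,"dz":0,"gripper":-1},{"rx":0,"ry":0,"rz":0,"dx":0,"dy":0,"dz":0,"gripper":-1}]' 50
python3 -c "
from h import *
plan(561.6,-84.9,150,93.8)"
```

```text
clock: 24.0
tool_pos: [636.8, 117.1, 36.9]
eef_rot: [3.14, -0.0, 1.615]
wrist_force: [0.3, -0.2, 3.8]
finger_gap: 28.3
grasp_force: 49.8
clock 24.0 tcp [636.8 117.1  36.9] gap 28.3 q6 1.61
turn units [ 1.000e-02 -2.000e-02  1.479e+01] then shift units [-3.54  7.86 -4.52]
```

```bash
python3 -m inch '[{"rx":0,"ry":0,"rz":0,"dx":0,"dy":0,"dz":-0.3,"gripper":-1},{"rx":0,"ry":0,"rz":0,"dx":0,"dy":0,"dz":-0.7,"gripper":-1},{"rx":0,"ry":0,"rz":0,"dx":0,"dy":0,"dz":-1,"gripper":-1},{"rx":0,"ry":0,"rz":0,"dx":0,"dy":0,"dz":-1,"gripper":-1},{"rx":0,"ry":0,"rz":0,"dx":-0.4,"dy":-0.16,"dz":-1,"gripper":-1},{"rx":0,"ry":0,"rz":0,"dx":-0.8,"dy":-0.4,"dz":-0.5,"gripper":-1},{"rx":0,"ry":0,"rz":0,"dx":-1,"dy":-0.4,"dz":0,"gripper":-1},{"rx":0,"ry":0,"rz":0,"dx":-1,"dy":-0.4,"dz":0,"gripper":-1},{"rx":0,"ry":0,"rz":0,"dx":-1,"dy":-0.4,"dz":0,"gripper":-1},{"rx":0,"ry":0,"rz":0,"dx":-1,"dy":-0.4,"dz":0,"gripper":-1},{"rx":0,"ry":0,"rz":0,"dx":-1,"dy":-0.4,"dz":0,"gripper":-1},{"rx":0,"ry":0,"rz":0,"dx":-1,"dy":-0.4,"dz":0,"gripper":-1},{"rx":0,"ry":0,"rz":0,"dx":-0.5,"dy":-0.3,"dz":0,"gripper":-1},{"rx":0,"ry":0,"rz":0,"dx":-0.2,"dy":-0.1,"dz":0,"gripper":-1},{"rx":0,"ry":0,"rz":0,"dx":0,"dy":0,"dz":0,"gripper":-1}]' 50
python3 -m inch '[{"rx":0,"ry":0,"rz":0.986,"dx":0,"dy":0,"dz":0,"gripper":-1},{"rx":0,"ry":0,"rz":0.986,"dx":0,"dy":0,"dz":0,"gripper":-1},{"rx":0,"ry":0,"rz":0.986,"dx":0,"dy":0,"dz":0,"gripper":-1},{"rx":0,"ry":0,"rz":0.986,"dx":0,"dy":0,"dz":0,"gripper":-1},{"rx":0,"ry":0,"rz":0.986,"dx":0,"dy":0,"dz":0,"gripper":-1},{"rx":0,"ry":0,"rz":0.986,"dx":0,"dy":0,"dz":0,"gripper":-1},{"rx":0,"ry":0,"rz":0.986,"dx":0,"dy":0,"dz":0,"gripper":-1},{"rx":0,"ry":0,"rz":0.986,"dx":0,"dy":0,"dz":0,"gripper":-1},{"rx":0,"ry":0,"rz":0.986,"dx":0,"dy":0,"dz":0,"gripper":-1},{"rx":0,"ry":0,"rz":0.986,"dx":0,"dy":0,"dz":0,"gripper":-1},{"rx":0,"ry":0,"rz":0.986,"dx":0,"dy":0,"dz":0,"gripper":-1},{"rx":0,"ry":0,"rz":0.986,"dx":0,"dy":0,"dz":0,"gripper":-1},{"rx":0,"ry":0,"rz":0.986,"dx":0,"dy":0,"dz":0,"gripper":-1},{"rx":0,"ry":0,"rz":0.986,"dx":0,"dy":0,"dz":0,"gripper":-1},{"rx":0,"ry":0,"rz":0.986,"dx":0,"dy":0,"dz":0,"gripper":-1},{"rx":0,"ry":0,"rz":0,"dx":0,"dy":0,"dz":0,"gripper":-1},{"rx":0,"ry":0,"rz":0,"dx":0,"dy":0,"dz":0,"gripper":-1}]' 50
python3 - <<'E'
from h import *
C=cam("wrist"); p,d=capture("wrist"); W=cloud(C,d); ok=d>0
x,y,z=W[...,0],W[...,1],W[...,2]
a=np.radians(3.8); u=(x-566)*np.cos(a)+(y+150.8)*np.sin(a); v=-(x-566)*np.sin(a)+(y+150.8)*np.cos(a)
t=ok&(z>26)&(z<40)&(u>50)&(u<100); h,e=np.histogram(v[t],np.arange(10,115,3)); print([(int(b),int(n)) for b,n in zip(e,h) if n>5])
st=monitor.read_state(); q=(z>80)&(z<175)&ok
P=(W[q]-st['tool_pos'])@R.from_euler('xyz',st['eef_rot']).as_matrix()
for k in range(-75,75,10):
    w=P[(P[:,0]>k)&(P[:,0]<k+10)&(abs(P[:,1])<22)]
    if len(w)>20: print(k+5,np.percentile(w[:,1],[2,50,98]).round(1),np.percentile(w[:,2],[2,50]).round(1))
cv2.imwrite('pics/f.png',p[:,:,::-1])
plan(561.6,-84.9,46,93.8)
E
```

```text
clock: 25.5
tool_pos: [560.4, -84.0, 148.1]
eef_rot: [-3.141, -0.001, 1.614]
wrist_force: [0.5, -0.4, -0.4]
finger_gap: 28.8
grasp_force: 49.5
clock: 27.2
tool_pos: [561.0, -83.0, 148.2]
eef_rot: [-3.141, -0.0, 0.069]
wrist_force: [0.1, 0.7, -0.5]
finger_gap: 28.5
grasp_force: 49.5
[(19, 93), (22, 521), (25, 556), (28, 540), (31, 559), (34, 554), (37, 540), (40, 563), (43, 496), (85, 256), (88, 571), (91, 557), (94, 547), (97, 546), (100, 475), (103, 10)]
-40 [-13.9   0.5  14.6] [-0.5  0.5]
-30 [-13.8   0.5  14.4] [-0.7  0.5]
-20 [-13.9   0.1  14.4] [-0.7  0.4]
-10 [-15.5   0.1  16.1] [-16.3   0.3]
0 [-15.7   0.1  16.3] [-21.2   0.2]
10 [-20.8  -0.2  21.1] [-25.7  -0.2]
20 [-13.8   0.1  14.4] [-0.7  0.5]
30 [-13.8   0.4  14.5] [-0.8  0.5]
40 [-13.8   0.4  14.4] [-0.8  0.6]
50 [-12.4   0.4  13. ] [-0.6  1.1]
clock 27.25 tcp [561.  -83.2 148.2] gap 28.9 q6 2.81
turn units [-0.    0.    0.02] then shift units [0.02 0.07 4.09]
```

View pics/f.png

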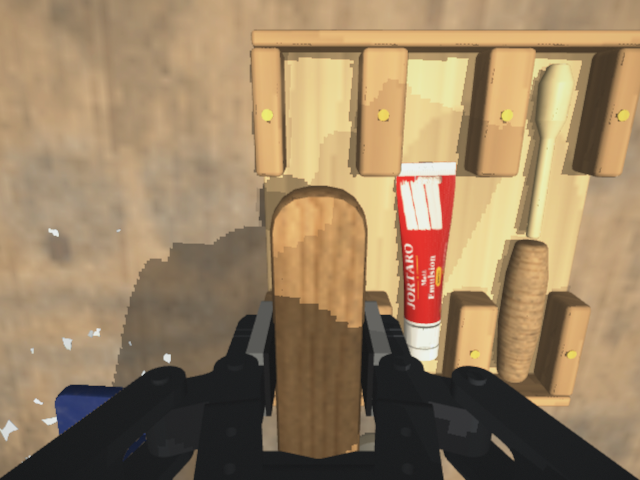

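The brush is held level over the left channel at (320,300). Lower it.

```bash
python3 -m inch '[{"rx":0,"ry":0,"rz":0,"dx":0.02,"dy":0.06,"dz":0.4,"gripper":-1},{"rx":0,"ry":0,"rz":0,"dx":0,"dy":0,"dz":0.7,"gripper":-1},{"rx":0,"ry":0,"rz":0,"dx":0,"dy":0,"dz":0.8,"gripper":-1},{"rx":0,"ry":0,"rz":0,"dx":0,"dy":0,"dz":0.8,"gripper":-1},{"rx":0,"ry":0,"rz":0,"dx":0,"dy":0,"dz":0.6,"gripper":-1},{"rx":0,"ry":0,"rz":0,"dx":0,"dy":0,"dz":0.5,"gripper":-1},{"rx":0,"ry":0,"rz":0,"dx":0,"dy":0,"dz":0.2,"gripper":-1},{"rx":0,"ry":0,"rz":0,"dx":0,"dy":0,"dz":0.12,"gripper":-1},{"rx":0,"ry":0,"rz":0,"dx":0,"dy":0,"dz":0,"gripper":-1},{"rx":0,"ry":0,"rz":0,"dx":0,"dy":0,"dz":0,"gripper":-1}]' 50
python3 -m inch '[{"rx":0,"ry":0,"rz":0,"dx":0,"dy":0,"dz":0.04,"gripper":-1},{"rx":0,"ry":0,"rz":0,"dx":0,"dy":0,"dz":0.04,"gripper":-1},{"rx":0,"ry":0,"rz":0,"dx":0,"dy":0,"dz":0,"gripper":-1}]' 50
```

```text
clock: 28.25
tool_pos: [562.2, -85.7, 46.3]
eef_rot: [3.141, -0.002, 0.066]
wrist_force: [0.1, -0.2, -0.7]
finger_gap: 28.6
grasp_force: 49.5
clock: 28.55
tool_pos: [561.5, -85.5, 43.5]
eef_rot: [3.141, -0.0, 0.066]
wrist_force: [-1.2, -0.0, -0.7]
finger_gap: 28.7
grasp_force: 49.5
```

```bash
python3 -m inch '[{"rx":0,"ry":0,"rz":0,"dx":0,"dy":0,"dz":0.03,"gripper":-1},{"rx":0,"ry":0,"rz":0,"dx":0,"dy":0,"dz":0.02,"gripper":-1},{"rx":0,"ry":0,"rz":0,"dx":0,"dy":0,"dz":0,"gripper":-1}]' 50
```

```text
clock: 28.85
tool_pos: [561.5, -85.5, 42.9]
eef_rot: [3.141, -0.001, 0.066]
wrist_force: [-1.3, 0.6, 3.0]
finger_gap: 28.9
grasp_force: 50.0
```

```bash
python3 -m inch '[{"rx":0,"ry":0,"rz":0,"dx":0,"dy":0,"dz":0,"gripper":-0.2},{"rx":0,"ry":0,"rz":0,"dx":0,"dy":0,"dz":0,"gripper":0},{"rx":0,"ry":0,"rz":0,"dx":0,"dy":0,"dz":0,"gripper":0.05},{"rx":0,"ry":0,"rz":0,"dx":0,"dy":0,"dz":0,"gripper":0.05},{"rx":0,"ry":0,"rz":0,"dx":0,"dy":0,"dz":0,"gripper":0.05},{"rx":0,"ry":0,"rz":0,"dx":0,"dy":0,"dz":-0.3,"gripper":0.05},{"rx":0,"ry":0,"rz":0,"dx":0,"dy":0,"dz":-0.6,"gripper":0.05},{"rx":0,"ry":0,"rz":0,"dx":0,"dy":0,"dz":-1,"gripper":0.05},{"rx":0,"ry":0,"rz":0,"dx":0,"dy":0,"dz":-1,"gripper":0.05},{"rx":0,"ry":0,"rz":0,"dx":0,"dy":0,"dz":-1,"gripper":0.05},{"rx":0,"ry":0,"rz":0,"dx":0,"dy":0,"dz":-1,"gripper":0.05},{"rx":0,"ry":0,"rz":0,"dx":-0.3,"dy":0,"dz":-0.6,"gripper":0.05},{"rx":0,"ry":0,"rz":0,"dx":0,"dy":0,"dz":0,"gripper":0.05},{"rx":0,"ry":0,"rz":0,"dx":0,"dy":0,"dz":0,"gripper":0.05}]' 50
python3 - <<'E'
from h import *
C=cam("wrist"); p,d=capture("wrist"); W=cloud(C,d); ok=d>0
x,y,z=W[...,0],W[...,1],W[...,2]
a=np.radians(3.8); u=(x-566)*np.cos(a)+(y+150.8)*np.sin(a); v=-(x-566)*np.sin(a)+(y+150.8)*np.cos(a)
t=ok&(v>47)&(v<85)&(abs(u)<95)&(z>25)&(z<55)
r=cv2.minAreaRect(np.stack([u[t],v[t]],1).astype(np.float32)); print(r,np.percentile(z[t],[5,50,95]))
cv2.imwrite('pics/g.png',p[:,:,::-1])
E
```

```text
clock: 30.25
tool_pos: [553.7, -86.0, 179.7]
eef_rot: [3.141, -0.001, 0.066]
wrist_force: [0.8, -0.3, -0.5]
finger_gap: 45.0
grasp_force: 0.0
((0.12842559814453125, 64.85250854492188), (30.03276252746582, 108.4463882446289), 89.89999389648438) [40.20642375 42.39751867 43.56717246]
```

View pics/g.png

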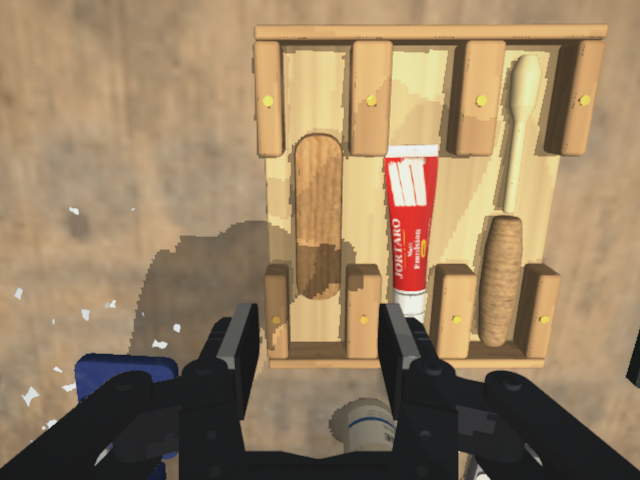

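The picture shows the brush flat and centred in the left channel (319,215), the tube in the middle (412,235) and the iron in the right (513,200). The bottle is standing and the gripper is clear, so I'm handing in.

```bash
python3 -c "
from h import *
print(robot.sign_off())"
```

```text
the job is handed in; nothing more can be done
None
```

The kit tray is made up and handed in at about 30 s: brush left, bristles down; tube untouched in the middle; iron right, handle towards the robot. Both tools were set down flat and centred, confirmed by the wrist camera.

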